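Spring check of a tilt plate

TASK

Check the springs of the tilt plate: with the fingertips press the blue button on its corner down until that corner's black pointer stands on the red mark of its scale, keep it there for about a second, and let it spring fully back up; then do the same with the yellow button. Press only one corner at a time, and do not drive a pointer past its red mark. Pick nothing up, leave the loose things around it where they are, and finish with the hand clear of everything.

Things in the scene. Friction and masses are not known exactly. Their poses are not given: they have to be found in the camera images.
- blue_button (a point): centre of the top face of the blue round press button (26 mm across, 6 mm high) on the left corner of the square aluminium tilt plate (140 x 140 x 10 mm); at rest about 86 mm above the worktop. Press it straight down. It lies 110 mm from the plate's pivot (the plate's far corner). Its spring takes about 3 N to start and about 8 N at 20 mm; it is soft, so the depth of the press, not the force, sets the pointer. Its axes are those of the plate.
- blue_pointer (a point): tip of the thin black pointer rod fixed to the plate beyond the blue button, 85 mm farther out and 195 mm from the pivot, at rest 75 mm above the worktop. It goes down as the blue button is pressed: 1.77 mm for each mm that the button goes down.
- blue_mark_mid (a point): point on the pointer's path level with the middle of the red mark (12 mm high, 34 mm wide) on the white upright scale plate behind the blue pointer (plate 34 mm wide, its top 106 mm above the worktop). The mark's middle lies 18 to 38 mm below the pointer's rest height, different on each scale and at each start; the mark is clamped and does not slide. z is vertical.
- blue_tilt (a joint): tilt of the plate (rad) when the blue corner is pressed: 0 at rest against its stop, growing as that corner goes down, stop at 0.28. The two tilts are independent; pressing at the centre of one button leaves the other at rest.
- yellow_button (a point): centre of the top face of the yellow round press button (26 mm across, 6 mm high) on the right corner of the square aluminium tilt plate (140 x 140 x 10 mm); at rest about 86 mm above the worktop. Press it straight down. It lies 110 mm from the plate's pivot (the plate's far corner). Its spring takes about 3 N to start and about 8 N at 20 mm; it is soft, so the depth of the press, not the force, sets the pointer. Its axes are those of the plate.
- yellow_pointer (a point): tip of the thin black pointer rod fixed to the plate beyond the yellow button, 85 mm farther out and 195 mm from the pivot, at rest 75 mm above the worktop. It goes down as the yellow button is pressed: 1.77 mm for each mm that the button goes down.
- yellow_mark_mid (a point): point on the pointer's path level with the middle of the red mark (12 mm high, 34 mm wide) on the white upright scale plate behind the yellow pointer (plate 34 mm wide, its top 106 mm above the worktop). The mark's middle lies 18 to 38 mm below the pointer's rest height, different on each scale and at each start; the mark is clamped and does not slide. z is vertical.
- yellow_tilt (a joint): tilt of the plate (rad) when the yellow corner is pressed: 0 at rest against its stop, growing as that corner goes down, stop at 0.28. The two tilts are independent; pressing at the centre of one button leaves the other at rest.
- mount: grey cast base, fixed to the worktop, that carries the tilt plate on a ball pivot at its far corner and a spring under the left and the right corner. Origin under the middle of the base; x points from the robot's side to the pivot (pivot at x = 55 mm, buttons at x = -23 mm, y = +78 mm blue and -78 mm yellow; pointer tips at x = -83 mm, y = +-138 mm). Its outriggers span 330 mm.
- bushing_2: turned steel bushing, 52 mm across, 75 mm tall, standing behind the mount, fixed; origin at the centre of its underside.
- ring: steel ring gauge, 87 mm across, 18 mm high, lying behind the mount, fixed; origin at the centre of its underside.
- frame_part: loose die-cast aluminium frame, 99 x 113 x 30 mm, lying left of the mount; origin at the centre of its underside. Not to be touched. To its left a lamp shade hangs over about x = 0.41 to 0.62 m, y = 0.30 to 0.52 m, its rim 0.51 m above the worktop: keep the wrist clear of it.
- marker_black2: loose black marker, 14 x 136 x 15 mm, lying before the mount, between the two scales; origin at the centre of its underside. Not to be touched.

How it is judged:
By the outcome, as a careful person would: the job done as asked, in the order asked, and still so for the second after the job is handed in, with the robot touching nothing.
It also fails if it takes over 54 s, if anything falls off the work surface, if the arm or the gripper's body presses on something with over 40 N, if the wrist force passes 120 N, or if a joint passes its speed limit or range.

ROBOT

A 6-joint arm with a two-finger parallel gripper is mounted at the origin on a cart in front of the work surface, level with it; the furniture and walls round the work are solid. World frame = base frame: x ahead of the robot, y to its left, z up, the work surface at z = 0. Lengths are in m, angles in degrees, forces in N, time in s.
With the tool pointing down it reaches from about 0.3 to 0.875 m from the base axis. Payload 6.4 kg.
Tool frame: the origin (TCP) lies at the very end of the fingers, on their centre line; the grasp point (between the pads) lies 19 mm behind it; z points along the fingers, x is the direction in which the jaws open and shut, and the axes are right-handed (so a half turn about z gives the same grasp; the last joint's range is limited). The gripper opens to 88 mm and grips with 3 to 60 N. Pads are 18 mm wide; open, the fingers measure 123 mm over their backs; the gripper's body (75 mm by 187 mm) begins 45 mm behind the grasp point.
Start: joints at [-78.512, 10.359, 92.074, -0, 77.567, -11.82], TCP at [0.228, -0.528, 0.239] pointing down, gripper open.
Joint ranges: [-171.53, 171.53], [-51.25, 118.39], [17.06, 147.69], [-65.23, 245.23], [0, 150.52], [-178.68, 178.68]. Speed limits (degrees/s): [147.25, 147.25, 172.46, 180, 180, 180].

INTERFACE

Orientations are given as a 3x3 rotation matrix whose columns are the frame's x, y, z axes.
In Python, from plant import env gives the robot as it stands.
- The arm moves only by the tool step_arm, never from a script. Its argument "steps" is a list of rows, each an object of numbers: "tx", "ty", "tz": the shift along the world's x, y, z in m; "wx", "wy", "wz": the turn, a rotation vector about the world's x, y, z in degrees. In form: [{"tx": .., "ty": .., "tz": .., "wx": .., "wy": .., "wz": ..}, ...]. A call has 1 to 20 rows; each row shifts and turns the commanded pose from where the row before left it; what a row does not reach is not made up. A row lasts 1/12 s, in which the tool goes at most 41.7 mm and 7.16 degrees, less where a joint would pass 70% of its speed; a pose out of reach is approached as far as the arm can. A call with a gripper value outside its range is refused whole. "fingers" is the opening in per cent of the stroke, from 0 (shut) to 100 (fully open), set as the call begins (left out, the last holds). The fingers move at their own pace and stop on an object; "squeeze" is the grip in N (left out, the last holds). Time passes only in rows, so rows that do not move let the fingers close. It gives the time, the measured TCP pose, the force and the opening at its end, in the units of the state.
- env.state(): the state, without advancing time (a new reading comes with each control period).
- env.capture(name): name is "scene" or "top"; returns (picture, depth): 400x640x3 uint8, red, green, blue; 400x640 float32, m along the optical axis (not along the pixel's ray), 0 where there is no reading.
- env.camera_params(name): a dict with "mtx" (3x3 intrinsics, pixels), "R" (3x3) and "t" (3): a world point X has camera coordinates R X + t. Camera axes: x right, y down, z forward; pixel columns grow to the right and rows downward; lengths in m; the calibration is good to about 2 mm. A picture is of the moment at which its call begins. camera_params takes no time and is no camera call.
- env.close_job(): hands the job in, once; it reports no verdict.
The state is a dict: "time": time; "qpos": joint angles; "qd": joint speeds; "joint_torque": joint torques, N m; "position": TCP position; "tool_rot": TCP orientation; "ft_force": force on the tool from outside, world axes, zero at the start; "wrist_torque": the same for the moment, N m; "gripper_width": finger opening in m.
Only numpy, scipy, OpenCV 4.12 (cv2) and the standard library are available. Lean on these libraries where they do the work, as an engineer would, in place of code of your own. Each camera call takes 0.05 s, during which the arm holds its last target.

## Working session

There is one attempt and no reset: what is moved stays moved. The work goes in short steps, Python scripts to look and compute and a tool call to move; the robot and the scene stay as the last step left them, time stands still between calls to the robot, and variables do not carry over. Pictures are saved under pics/ and viewed, and the job is handed in when it is done.

Besides the shell and the picture viewer there is one more tool, called after "Request:" by a JSON object that holds its "op" and its "data". step_arm: Moves the arm, as the interface text tells. Its arguments: {"type":"object","properties":{"steps":{"type":"array","items":{"type":"object","properties":{"tx":{"type":"number"},"ty":{"type":"number"},"tz":{"type":"number"},"wx":{"type":"number"},"wy":{"type":"number"},"wz":{"type":"number"}}}},"fingers":{"type":"number"},"squeeze":{"type":"number"}},"required":["steps"]}

```bash
ls; mkdir -p pics; python3 - <<'E'
from plant import env
import cv2,numpy as np
s=env.state();print(s)
for n in ("scene","top"):
    p,d=env.capture(n);cv2.imwrite(f"pics/{n}0.png",p[:,:,::-1]);np.savez(f"{n}0.npz",p=p,d=d)
    print(n,env.camera_params(n))
E
```

```text
pics
{'time': 0.0, 'qpos': array([-7.85124653e+01,  1.04005909e+01,  9.21281255e+01,  4.11334567e-04,
        7.75671773e+01, -1.18203393e+01]), 'qd': array([ 0.01107068, -0.05338712, -0.10358262,  0.01002994,  0.00766322,
       -0.06949494]), 'joint_torque': array([ 1.13603252e-03, -4.33860934e+01, -3.41845930e+01,  7.03074946e-02,
        3.85007879e-02, -1.57856434e-04]), 'position': array([ 0.22742462, -0.52756306,  0.2378527 ]), 'tool_rot': array([[ 3.95670027e-01, -9.18392685e-01, -3.26446895e-04],
       [-9.18391284e-01, -3.95670007e-01,  1.64152919e-03],
       [-1.63673365e-03, -3.49697915e-04, -9.99998599e-01]]), 'ft_force': array([ 0.16383683, -0.19576957, -1.02534773]), 'wrist_torque': array([ 0.00975242, -0.03818441,  0.01585684]), 'gripper_width': 0.08834850733373897}
scene {'mtx': array([[473.71283901,   0.        , 318.8640045 ],
       [  0.        , 473.71283901, 203.49294605],
       [  0.        ,   0.        ,   1.        ]]), 'R': array([[-0.86921787, -0.49384243, -0.02408224],
       [-0.25812222,  0.49478886, -0.82979329],
       [ 0.42170276, -0.71505499, -0.55755102]]), 't': array([0.4910846 , 0.17929141, 0.82544319])}
top {'mtx': array([[488.11327545,   0.        , 320.23310693],
       [  0.        , 488.11327545, 208.30626622],
       [  0.        ,   0.        ,   1.        ]]), 'R': array([[-0.00488166, -0.99992379, -0.01133947],
       [-0.99505813,  0.00598189, -0.09911377],
       [ 0.09917405,  0.01079959, -0.9950115 ]]), 't': array([0.0451714 , 0.53276136, 0.98857323])}
```

View pics/scene0.png

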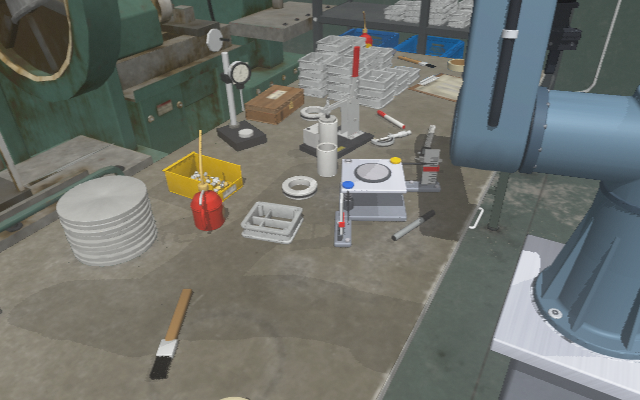

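View pics/top0.png

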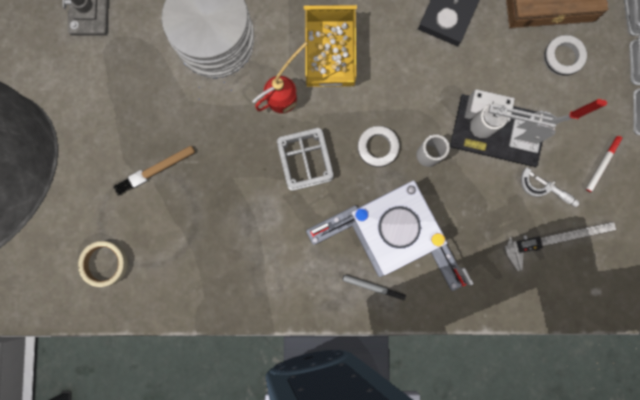

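The scene shows the blue button at about (348,185) and the yellow at (396,161). From above they are at (361,215) and (438,240). I'll zoom in on both.

```bash
cat > h.py <<'E'
import numpy as np,cv2
from plant import env
CP={n:env.camera_params(n) for n in("scene","top")}
def ray(n,u,v):
    c=CP[n];R=c["R"];o=-R.T@c["t"];d=R.T@np.linalg.inv(c["mtx"])@np.array([u,v,1.]);return o,d
def onz(n,u,v,z):
    o,d=ray(n,u,v);return o+d*(z-o[2])/d[2]
def proj(n,X):
    c=CP[n];p=c["mtx"]@(c["R"]@np.asarray(X,float)+c["t"]);return p[:2]/p[2]
def dep(n,u,v,D):
    o,d=ray(n,u,v);return o+d*D   # d has camera z=1
def blobs(mask):
    k,l,st,c=cv2.connectedComponentsWithStats(mask.astype(np.uint8))
    return [(st[i,4],c[i].round(2),st[i,:4]) for i in range(1,k) if st[i,4]>5]
E
python3 - <<'E'
from h import *
a=np.load("scene0.npz");b=np.load("top0.npz")
def z(p,x0,y0,w,h,f,fn): cv2.imwrite(fn,cv2.resize(p[y0:y0+h,x0:x0+w,::-1],None,fx=f,fy=f,interpolation=cv2.INTER_CUBIC))
z(a["p"],320,110,130,140,5 if 0 else 4,"pics/s_zoom.png")
z(b["p"],290,170,200,130,4,"pics/t_zoom.png")
for n,f in(("scene",a),("top",b)):
    h=cv2.cvtColor(f["p"],cv2.COLOR_RGB2HSV);H,S,V=h[...,0],h[...,1],h[...,2]
    win=np.zeros(H.shape,bool)
    if n=="scene": win[110:250,325:450]=1
    else: win[170:300,290:490]=1
    for nm,m in(("blue",(H>105)&(H<125)&(S>150)),("yel",(H>20)&(H<32)&(S>150)),("red",((H<8)|(H>172))&(S>120)&(V>60))):
        for B in blobs(m&win):
            u,v=B[1];print(n,nm,B,onz(n,u,v,.086).round(4),dep(n,u,v,f["d"][int(round(v)),int(round(u))]).round(4))
E
```

```text
scene blue (np.int32(63), array([347.78, 184.21]), array([343, 181,  11,   8], dtype=int32)) [ 0.5111 -0.0353  0.086 ] [ 0.5101 -0.0333  0.0874]
scene yel (np.int32(58), array([395.26, 160.  ]), array([391, 157,  10,   7], dtype=int32)) [ 0.4615 -0.1819  0.086 ] [ 0.4605 -0.1794  0.0874]
scene red (np.int32(29), array([380.72, 112.72]), array([377, 110,   8,   7], dtype=int32)) [ 0.6013 -0.4201  0.086 ] [ 0.6659 -0.5781  0.0134]
scene red (np.int32(64), array([430.5, 168.5]), array([423, 167,  16,   4], dtype=int32)) [ 0.3764 -0.1808  0.086 ] [ 0.3895 -0.2291  0.0581]
scene red (np.int32(39), array([341.85, 222.38]), array([339, 213,   6,  14], dtype=int32)) [0.4587 0.094  0.086 ] [0.4761 0.0601 0.0581]
top blue (np.int32(90), array([361.31, 214.4 ]), array([356, 210,  11,  10], dtype=int32)) [ 0.5146 -0.0386  0.086 ] [ 0.5146 -0.0386  0.086 ]
top yel (np.int32(91), array([437.88, 239.13]), array([433, 234,  11,  11], dtype=int32)) [ 0.4656 -0.1864  0.086 ] [ 0.4657 -0.1869  0.0837]
top red (np.int32(8), array([323.5, 229.5]), array([320, 228,   8,   4], dtype=int32)) [0.4855 0.0355 0.086 ] [0.4873 0.0356 0.0552]
top red (np.int32(55), array([459.51, 277.96]), array([454, 269,  12,  17], dtype=int32)) [ 0.3908 -0.2258  0.086 ] [ 0.3896 -0.2329  0.0594]
```

View pics/s_zoom.png

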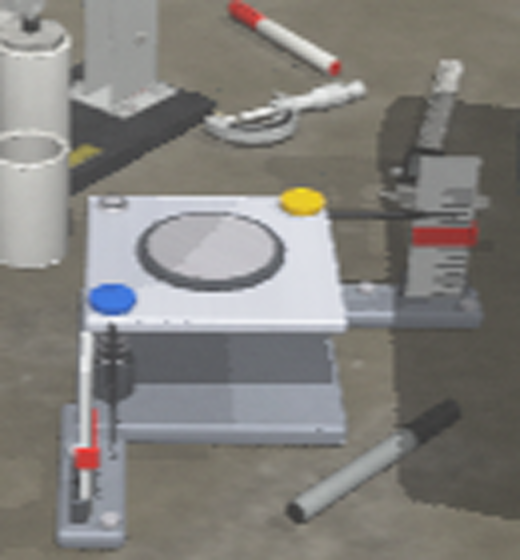

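View pics/t_zoom.png

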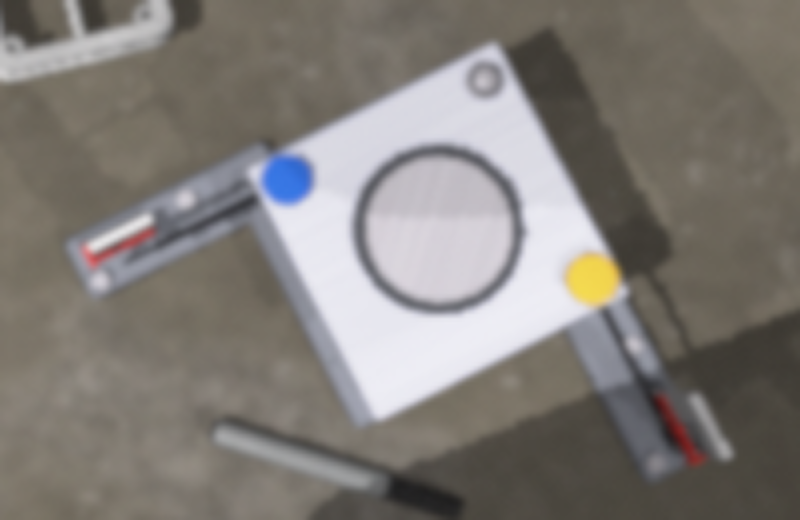

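```bash
python3 - <<'E'
from h import *
np.set_printoptions(suppress=True,linewidth=150)
a=np.load("scene0.npz");b=np.load("top0.npz")
B=np.array([.5128,-.0370]);Y=np.array([.4635,-.1842])
ey=(B-Y)/np.linalg.norm(B-Y);ex=np.array([ey[1],-ey[0]]);O=(B+Y)/2+.023*ex
print("mount",O,ex,np.degrees(np.arctan2(ex[1],ex[0])),np.linalg.norm(B-Y))
W=lambda x,y,z:np.r_[O+x*ex+y*ey,z]
def toM(X): d=X[:2]-O; return np.array([d@ex,d@ey,X[2]])
for n,f in(("scene",a),("top",b)):
    for nm,s in(("blue",1),("yel",-1)):
        print(n,nm,"button",proj(n,W(-.023,s*.078,.086)).round(1),"tip",proj(n,W(-.083,s*.138,.075)).round(1))
        for dz in(.018,.028,.038): print("   path z",.075-dz,proj(n,W(-.083,s*.138,.075-dz)).round(1))
    h=cv2.cvtColor(f["p"],cv2.COLOR_RGB2HSV);H,S,V=h[...,0],h[...,1],h[...,2]
    red=((H<8)|(H>172))&(S>110)&(V>50)
    for nm,(x0,x1,y0,y1) in ({"blue":(335,348,208,232),"yel":(418,445,145,190)} if n=="scene" else {"blue":(305,335,220,240),"yel":(445,480,262,292)}).items():
        pts=[]
        for v in range(y0,y1):
            for u in range(x0,x1):
                if red[v,u] and f["d"][v,u]>0: pts.append(np.r_[u,v,toM(dep(n,u,v,f["d"][v,u]))*1000])
        pts=np.array(pts);print(n,nm,len(pts),"z pct",np.percentile(pts[:,4],[0,10,50,90,100]).round(1));print(pts[::max(1,len(pts)//14)].round(1))
# yellow plate column profile in scene
for u in (426,430,434,438):
    print(u,[(v,tuple(int(q) for q in a["p"][v,u]),(toM(dep("scene",u,v,a["d"][v,u]))*1000).round(0).tolist()) for v in range(146,188)])if u==434 else 0
E
```

```text
mount [ 0.50995932 -0.11790435] [ 0.94823141 -0.31758022] -18.516649817982998 0.1552363681615877
scene blue button [347.3 183.7] tip [347.1 210.4]
   path z 0.056999999999999995 [347.  217.6]
   path z 0.047 [346.9 221.6]
   path z 0.037 [346.9 225.5]
scene yel button [394.9 159.3] tip [431.2 163.7]
   path z 0.056999999999999995 [430.4 170.4]
   path z 0.047 [429.9 174. ]
   path z 0.037 [429.5 177.7]
scene blue 39 z pct [11.4 13.  55.  59.8 60.8]
[[343.  213.  -67.8 134.5  59.1]
 [343.  215.  -74.2 140.8  60.4]
 [343.  217.  -76.7 143.2  57.9]
 [343.  219.  -82.4 148.8  58.6]
 [343.  221.  -87.3 153.6  58.6]
 [340.  222.  -87.6 162.3  60.7]
 [342.  222.  -88.5 157.5  58.7]
 [344.  222.  -45.1 109.1  11.4]
 [340.  223.  -88.  162.7  58.6]
 [342.  223.  -89.6 158.6  57.4]
 [344.  223.  -49.6 113.5  13.3]
 [340.  224.  -87.  161.6  55. ]
 [342.  224.  -88.  157.   53.2]
 [344.  224.  -50.9 114.8  11.9]
 [340.  225.  -85.4 160.1  50.9]
 [342.  225.  -91.8 160.7  54.6]
 [344.  225.  -53.6 117.4  12.1]
 [340.  226.  -87.6 162.3  50.7]
 [342.  226.  -88.4 157.4  48.6]
 [344.  226.  -55.7 
[... 3571 characters left out ...]
.0, 46.0]), (173, (138, 140, 139), [-82.0, -156.0, 42.0]), (174, (91, 92, 92), [-81.0, -157.0, 38.0]), (175, (138, 139, 139), [-84.0, -155.0, 38.0]), (176, (91, 92, 92), [-83.0, -156.0, 34.0]), (177, (138, 139, 139), [-84.0, -155.0, 32.0]), (178, (90, 91, 90), [-83.0, -158.0, 28.0]), (179, (113, 114, 114), [-84.0, -157.0, 26.0]), (180, (115, 115, 114), [-85.0, -155.0, 24.0]), (181, (114, 115, 115), [-85.0, -156.0, 21.0]), (182, (138, 139, 139), [-88.0, -152.0, 21.0]), (183, (113, 114, 115), [-87.0, -154.0, 17.0]), (184, (102, 103, 105), [-85.0, -158.0, 11.0]), (185, (96, 100, 105), [-89.0, -152.0, 13.0]), (186, (90, 92, 96), [-92.0, -148.0, 13.0]), (187, (92, 93, 98), [-94.0, -144.0, 13.0])]
```

```bash
python3 - <<'E'
from h import *
np.set_printoptions(suppress=True,linewidth=150)
a=np.load("scene0.npz");p=a["p"].astype(int)
B=np.array([.5128,-.0370]);Y=np.array([.4635,-.1842])
ey=(B-Y)/np.linalg.norm(B-Y);ex=np.array([ey[1],-ey[0]]);O=(B+Y)/2+.023*ex
W=lambda x,y,z:np.r_[O+np.array([x*ex+y*ey]).ravel(),z]
# yellow plate: face center offset k mm behind pointer
r=np.array([-1,-1])/2**.5; nrm=np.array([1,-1])/2**.5
for k in (.005,.010,.015):
  for s in(-.012,0,.012):
    q=np.array([-.083,-.138])+k*nrm+s*r
    print("yel k",k,s,[ (z,proj("scene",W(q[0],q[1],z/1000)).round(2).tolist()) for z in(106,75,57,51,13)])
print("yel redness")
for u in range(424,440,2): print(u,[int(p[v,u,0]-p[v,u,1]) for v in range(164,174)],[int(p[v,u,0]) for v in range(146,153)])
print("blue rows")
for v in range(188,242): print(v,[tuple(int(x) for x in p[v,u]) for u in range(338,352)])if 0 else None
for v in range(210,232): print(v,[int(p[v,u,0]-p[v,u,1]) for u in range(336,350)])
print("blue grey")
for v in range(190,240): print(v,[int(p[v,u,1]) for u in range(334,352)])
for k in (.005,.010,.015):
  for s in(-.017,0,.017):
    q=np.array([-.083,.138])+k*np.array([1,1])/2**.5+s*np.array([-1,1])/2**.5
    print("blu k",k,s,[ (z,proj("scene",W(q[0],q[1],z/1000)).round(2).tolist()) for z in(106,75,57,51,13)])
E
```

```text
yel k 0.005 -0.012 [(106, [427.11, 150.81]), (75, [425.75, 162.6]), (57, [424.97, 169.28]), (51, [424.72, 171.47]), (13, [423.14, 185.11])]
yel k 0.005 0 [(106, [432.37, 150.83]), (75, [430.92, 162.62]), (57, [430.1, 169.31]), (51, [429.83, 171.51]), (13, [428.16, 185.15])]
yel k 0.005 0.012 [(106, [437.64, 150.85]), (75, [436.11, 162.65]), (57, [435.24, 169.34]), (51, [434.96, 171.54]), (13, [433.19, 185.19])]
yel k 0.01 -0.012 [(106, [426.82, 149.8]), (75, [425.46, 161.56]), (57, [424.7, 168.23]), (51, [424.44, 170.42]), (13, [422.87, 184.02])]
yel k 0.01 0 [(106, [432.06, 149.82]), (75, [430.62, 161.59]), (57, [429.81, 168.26]), (51, [429.54, 170.45]), (13, [427.88, 184.06])]
yel k 0.01 0.012 [(106, [437.31, 149.84]), (75, [435.79, 161.62]), (57, [434.93, 168.29]), (51, [434.64, 170.48]), (13, [432.89, 184.1])]
yel k 0.015 -0.012 [(106, [426.53, 148.8]), (75, [425.18, 160.54]), (57, [424.42, 167.19]), (51, [424.17, 169.38]), (13, [422.61, 182.95])]
yel k 0.015 0 [(106, [431.75, 148.82]), (75, [430.33, 160.56]), (57, [429.52, 167.22]), (51, [429.25, 169.41]), (13, [427.6, 182.99])]
[... 7224 characters left out ...]
 229.76])]
blu k 0.01 0 [(106, [342.16, 197.47]), (75, [342.11, 210.32]), (57, [342.08, 217.57]), (51, [342.07, 219.95]), (13, [342.01, 234.67])]
blu k 0.01 0.017 [(106, [342.04, 202.23]), (75, [341.99, 215.19]), (57, [341.96, 222.49]), (51, [341.95, 224.89]), (13, [341.9, 239.72])]
blu k 0.015 -0.017 [(106, [339.79, 192.82]), (75, [339.78, 205.56]), (57, [339.78, 212.75]), (51, [339.77, 215.12]), (13, [339.77, 229.73])]
blu k 0.015 0 [(106, [339.64, 197.44]), (75, [339.63, 210.29]), (57, [339.63, 217.54]), (51, [339.63, 219.92]), (13, [339.62, 234.64])]
blu k 0.015 0.017 [(106, [339.48, 202.21]), (75, [339.48, 215.16]), (57, [339.47, 222.46]), (51, [339.47, 224.86]), (13, [339.47, 239.68])]
```

```bash
python3 - <<'E'
from h import *
a=np.load("scene0.npz")["p"];cv2.imwrite("pics/zb.png",cv2.resize(a[180:245,325:365,::-1],None,fx=9,fy=9,interpolation=cv2.INTER_NEAREST))
cv2.imwrite("pics/zy.png",cv2.resize(a[140:195,385:450,::-1],None,fx=9,fy=9,interpolation=cv2.INTER_NEAREST))
E
```

```text
(no output)
```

View pics/zb.png

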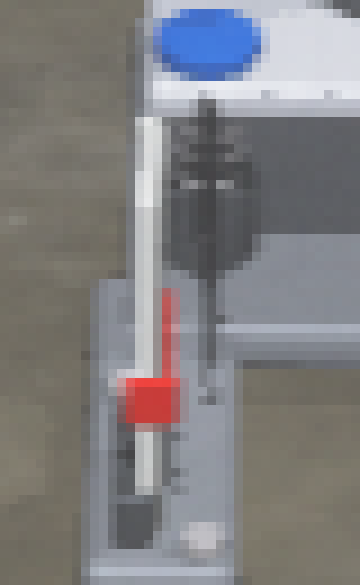

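View pics/zy.png

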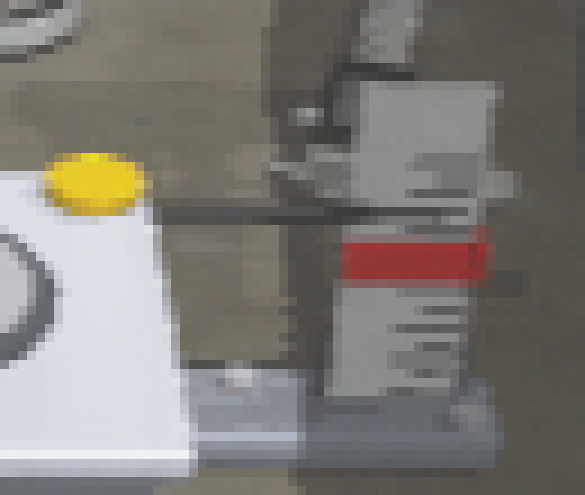

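Mark middles come out at about z = 54 mm for blue (a drop of about 21 mm) and 56.6 mm for yellow (about 18.4 mm). I'll close the fingers and move above the blue button, with the jaw axis tangential to the pivot so the narrow 18 mm side faces it.

Request:
{"op": "step_arm", "data": {"steps": [{"tx": 0.0159,"ty": 0.0273,"wz": 5.18},{"tx": 0.0159,"ty": 0.0273,"wz": 5.18},{"tx": 0.0159,"ty": 0.0273,"wz": 5.18},{"tx": 0.0159,"ty": 0.0273,"wz": 5.18},{"tx": 0.0159,"ty": 0.0273,"wz": 5.18},{"tx": 0.0159,"ty": 0.0273,"wz": 5.18},{"tx": 0.0159,"ty": 0.0273,"wz": 5.18},{"tx": 0.0159,"ty": 0.0273,"wz": 5.18},{"tx": 0.0159,"ty": 0.0273,"wz": 5.18},{"tx": 0.0159,"ty": 0.0273,"wz": 5.18},{"tx": 0.0159,"ty": 0.0273,"wz": 5.18},{"tx": 0.0159,"ty": 0.0273,"wz": 5.18},{"tx": 0.0159,"ty": 0.0273,"wz": 5.18},{"tx": 0.0159,"ty": 0.0273,"wz": 5.18},{"tx": 0.0159,"ty": 0.0273,"wz": 5.18},{"tx": 0.0159,"ty": 0.0273,"wz": 5.18},{"tx": 0.0159,"ty": 0.0273,"wz": 5.18},{"tx": 0.0159,"ty": 0.0273,"wz": 5.18},{},{}], "fingers": 0, "squeeze": 10}}

```text
$.steps[0]: bad value
```

Request:
{"op": "step_arm", "data": {"steps": [{"tx": 0.0159,"ty": 0.0273,"tz": 0,"wx": 0,"wy": 0,"wz": 5.18},{"tx": 0.0159,"ty": 0.0273,"tz": 0,"wx": 0,"wy": 0,"wz": 5.18},{"tx": 0.0159,"ty": 0.0273,"tz": 0,"wx": 0,"wy": 0,"wz": 5.18},{"tx": 0.0159,"ty": 0.0273,"tz": 0,"wx": 0,"wy": 0,"wz": 5.18},{"tx": 0.0159,"ty": 0.0273,"tz": 0,"wx": 0,"wy": 0,"wz": 5.18},{"tx": 0.0159,"ty": 0.0273,"tz": 0,"wx": 0,"wy": 0,"wz": 5.18},{"tx": 0.0159,"ty": 0.0273,"tz": 0,"wx": 0,"wy": 0,"wz": 5.18},{"tx": 0.0159,"ty": 0.0273,"tz": 0,"wx": 0,"wy": 0,"wz": 5.18},{"tx": 0.0159,"ty": 0.0273,"tz": 0,"wx": 0,"wy": 0,"wz": 5.18},{"tx": 0.0159,"ty": 0.0273,"tz": 0,"wx": 0,"wy": 0,"wz": 5.18},{"tx": 0.0159,"ty": 0.0273,"tz": 0,"wx": 0,"wy": 0,"wz": 5.18},{"tx": 0.0159,"ty": 0.0273,"tz": 0,"wx": 0,"wy": 0,"wz": 5.18},{"tx": 0.0159,"ty": 0.0273,"tz": 0,"wx": 0,"wy": 0,"wz": 5.18},{"tx": 0.0159,"ty": 0.0273,"tz": 0,"wx": 0,"wy": 0,"wz": 5.18},{"tx": 0.0159,"ty": 0.0273,"tz": 0,"wx": 0,"wy": 0,"wz": 5.18},{"tx": 0.0159,"ty": 0.0273,"tz": 0,"wx": 0,"wy": 0,"wz": 5.18},{"tx": 0.0159,"ty": 0.0273,"tz": 0,"wx": 0,"wy": 0,"wz": 5.18},{"tx": 0.0159,"ty": 0.0273,"tz": 0,"wx": 0,"wy": 0,"wz": 5.18},{"tx": 0,"ty": 0,"tz": 0,"wx": 0,"wy": 0,"wz": 0},{"tx": 0,"ty": 0,"tz": 0,"wx": 0,"wy": 0,"wz": 0}], "fingers": 0, "squeeze": 10}}

```text
time: 1.77
position: [0.5137, -0.0354, 0.2382]
tool_rot: [[0.894, 0.449, -0.001], [0.449, -0.894, 0.0], [-0.001, -0.001, -1.0]]
ft_force: [0.6, -0.0, 0.7]
gripper_width: 0.0006
```

Request:
{"op": "step_arm", "data": {"steps": [{"tx": -0.001,"ty": -0.0015,"tz": -0.02,"wx": 0,"wy": 0,"wz": 0},{"tx": 0,"ty": 0,"tz": -0.03,"wx": 0,"wy": 0,"wz": 0},{"tx": 0,"ty": 0,"tz": -0.03,"wx": 0,"wy": 0,"wz": 0},{"tx": 0,"ty": 0,"tz": -0.025,"wx": 0,"wy": 0,"wz": 0},{"tx": 0,"ty": 0,"tz": -0.02,"wx": 0,"wy": 0,"wz": 0},{"tx": 0,"ty": 0,"tz": -0.01,"wx": 0,"wy": 0,"wz": 0},{"tx": 0,"ty": 0,"tz": 0,"wx": 0,"wy": 0,"wz": 0},{"tx": 0,"ty": 0,"tz": 0,"wx": 0,"wy": 0,"wz": 0},{"tx": 0,"ty": 0,"tz": 0,"wx": 0,"wy": 0,"wz": 0}]}}

```text
time: 2.52
position: [0.5136, -0.039, 0.1051]
tool_rot: [[0.895, 0.446, 0.002], [0.446, -0.895, -0.001], [0.002, 0.002, -1.0]]
ft_force: [0.3, -1.1, 0.2]
gripper_width: 0.0005
```

```bash
cat > look.py <<'E'
import sys
from h import *
tag=sys.argv[1];print({k:np.round(v,4) for k,v in env.state().items() if k in("time","position","ft_force","qpos")})
p,d=env.capture("scene");np.savez(f"{tag}.npz",p=p,d=d)
q,_=env.capture("top")
A=cv2.resize(p[140:245,325:450,::-1],None,fx=6,fy=6,interpolation=cv2.INTER_NEAREST)
cv2.imwrite(f"pics/{tag}_s.png",A[:600,:])
cv2.imwrite(f"pics/{tag}_t.png",cv2.resize(q[180:300,290:490,::-1],None,fx=4,fy=4,interpolation=cv2.INTER_CUBIC))
E
python3 look.py l1
```

```text
{'time': np.float64(2.5167), 'qpos': array([-1.755630e+01,  1.223820e+01,  1.068777e+02, -5.800000e-03,
        6.075960e+01, -4.404360e+01]), 'position': array([ 0.5136, -0.039 ,  0.1051]), 'ft_force': array([ 0.2905, -1.0695,  0.2134])}
```

View pics/l1_s.png

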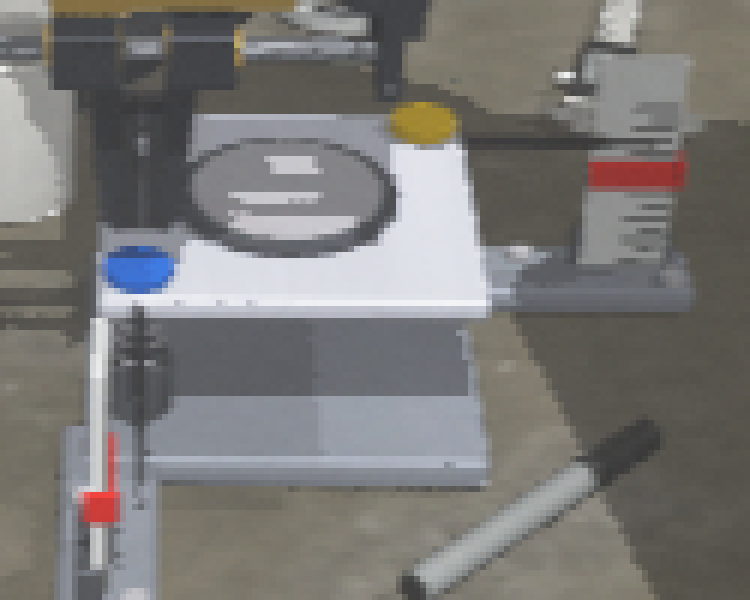

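View pics/l1_t.png

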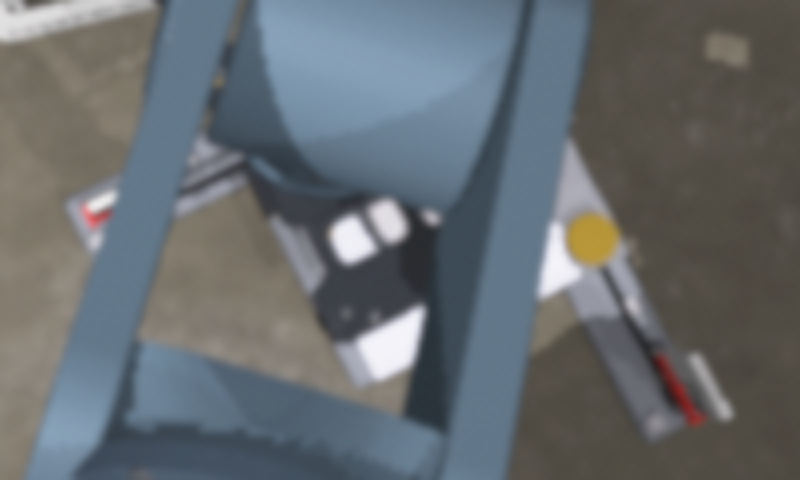

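```bash
python3 - <<'E'
from h import *
f=np.load("l1.npz");p=f["p"]
cv2.imwrite("pics/l1_w.png",cv2.resize(p[60:220,300:480,::-1],None,fx=4,fy=4,interpolation=cv2.INTER_CUBIC)[:600])
for u,v in((390,154),(389,148),(375,147),(345,147),(340,160),(350,160),(348,175),(330,147),(352,135)): print(u,v,dep("scene",u,v,f["d"][v,u]).round(3))
E
```

```text
390 154 [ 0.423 -0.045  0.176]
389 148 [ 0.426 -0.043  0.189]
375 147 [ 0.454 -0.04   0.186]
345 147 [ 0.508 -0.014  0.186]
340 160 [ 0.524 -0.023  0.148]
350 160 [ 0.505 -0.032  0.148]
348 175 [ 0.507 -0.028  0.114]
330 147 [0.534 0.001 0.186]
352 135 [ 0.496 -0.022  0.211]
```

View pics/l1_w.png

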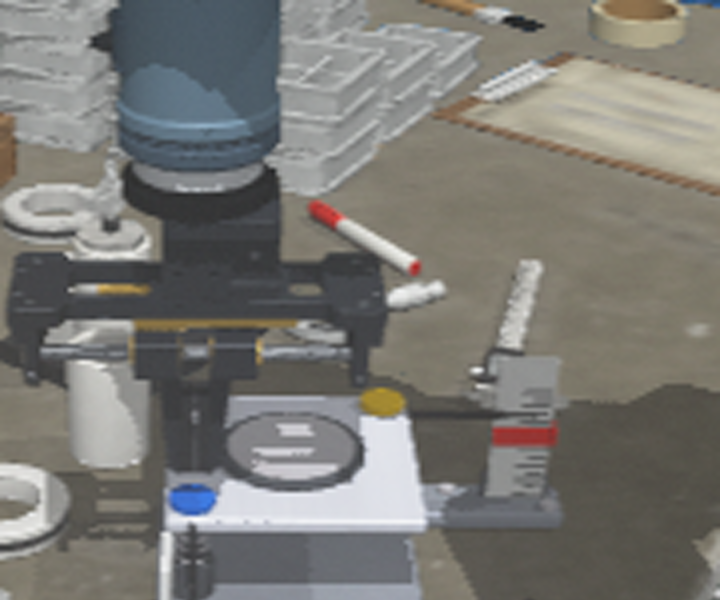

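Request:
{"op": "step_arm", "data": {"steps": [{"tx": 0,"ty": 0.001,"tz": -0.006,"wx": 0,"wy": 0,"wz": 0},{"tx": 0,"ty": 0,"tz": -0.005,"wx": 0,"wy": 0,"wz": 0},{"tx": 0,"ty": 0,"tz": -0.004,"wx": 0,"wy": 0,"wz": 0},{"tx": 0,"ty": 0,"tz": 0,"wx": 0,"wy": 0,"wz": 0},{"tx": 0,"ty": 0,"tz": 0,"wx": 0,"wy": 0,"wz": 0}]}}

```text
time: 3.03
position: [0.5123, -0.037, 0.0882]
tool_rot: [[0.895, 0.447, -0.001], [0.447, -0.895, 0.0], [-0.001, -0.001, -1.0]]
ft_force: [-0.6, -0.3, 0.2]
gripper_width: 0.0005
```

Request:
{"op": "step_arm", "data": {"steps": [{"tx": 0,"ty": 0,"tz": 0,"wx": 0,"wy": 0,"wz": 0}]}}

```text
time: 3.12
position: [0.5127, -0.0371, 0.0886]
tool_rot: [[0.895, 0.447, -0.0], [0.447, -0.895, 0.0], [-0.0, -0.0, -1.0]]
ft_force: [-0.1, 0.3, -0.1]
gripper_width: 0.0004
```

Request:
{"op": "step_arm", "data": {"steps": [{"tx": 0,"ty": 0,"tz": 0,"wx": 0,"wy": 0,"wz": 0}]}}

```text
time: 3.2
position: [0.5129, -0.0372, 0.0888]
tool_rot: [[0.895, 0.447, 0.0], [0.447, -0.895, -0.0], [0.0, 0.0, -1.0]]
ft_force: [0.5, -0.9, -0.5]
gripper_width: 0.0005
```

Request:
{"op": "step_arm", "data": {"steps": [{"tx": 0,"ty": 0,"tz": -0.001,"wx": 0,"wy": 0,"wz": 0},{"tx": 0,"ty": 0,"tz": 0,"wx": 0,"wy": 0,"wz": 0},{"tx": 0,"ty": 0,"tz": 0,"wx": 0,"wy": 0,"wz": 0}]}}

```text
time: 3.45
position: [0.5127, -0.0372, 0.0877]
tool_rot: [[0.895, 0.447, 0.0], [0.447, -0.895, -0.0], [-0.0, 0.0, -1.0]]
ft_force: [0.4, -0.1, -0.6]
gripper_width: 0.0002
```

Request:
{"op": "step_arm", "data": {"steps": [{"tx": 0,"ty": 0,"tz": -0.001,"wx": 0,"wy": 0,"wz": 0},{"tx": 0,"ty": 0,"tz": 0,"wx": 0,"wy": 0,"wz": 0},{"tx": 0,"ty": 0,"tz": 0,"wx": 0,"wy": 0,"wz": 0}]}}

```text
time: 3.7
position: [0.5127, -0.0372, 0.0867]
tool_rot: [[0.895, 0.447, -0.0], [0.447, -0.895, 0.0], [-0.0, -0.0, -1.0]]
ft_force: [-0.3, 0.6, -0.4]
gripper_width: 0.0006
```

Request:
{"op": "step_arm", "data": {"steps": [{"tx": 0,"ty": 0,"tz": -0.001,"wx": 0,"wy": 0,"wz": 0},{"tx": 0,"ty": 0,"tz": 0,"wx": 0,"wy": 0,"wz": 0},{"tx": 0,"ty": 0,"tz": 0,"wx": 0,"wy": 0,"wz": 0}]}}

```text
time: 3.95
position: [0.5129, -0.0372, 0.0859]
tool_rot: [[0.895, 0.447, 0.0], [0.447, -0.895, -0.0], [0.0, 0.0, -1.0]]
ft_force: [0.1, 0.8, 0.8]
gripper_width: 0.0006
```

Request:
{"op": "step_arm", "data": {"steps": [{"tx": 0,"ty": 0,"tz": -0.001,"wx": 0,"wy": 0,"wz": 0},{"tx": 0,"ty": 0,"tz": 0,"wx": 0,"wy": 0,"wz": 0},{"tx": 0,"ty": 0,"tz": 0,"wx": 0,"wy": 0,"wz": 0}]}}

```text
time: 4.2
position: [0.5129, -0.0371, 0.0849]
tool_rot: [[0.895, 0.447, 0.0], [0.447, -0.895, 0.0], [0.0, 0.0, -1.0]]
ft_force: [-0.5, 0.6, 4.3]
gripper_width: 0.0003
```

Request:
{"op": "step_arm", "data": {"steps": [{"tx": 0,"ty": 0,"tz": -0.0015,"wx": 0,"wy": 0,"wz": 0},{"tx": 0,"ty": 0,"tz": -0.002,"wx": 0,"wy": 0,"wz": 0},{"tx": 0,"ty": 0,"tz": -0.002,"wx": 0,"wy": 0,"wz": 0},{"tx": 0,"ty": 0,"tz": -0.001,"wx": 0,"wy": 0,"wz": 0},{"tx": 0,"ty": 0,"tz": -0.001,"wx": 0,"wy": 0,"wz": 0},{"tx": 0,"ty": 0,"tz": 0,"wx": 0,"wy": 0,"wz": 0},{"tx": 0,"ty": 0,"tz": 0,"wx": 0,"wy": 0,"wz": 0}]}}

```text
time: 4.78
position: [0.5126, -0.0369, 0.077]
tool_rot: [[0.895, 0.447, -0.0], [0.447, -0.895, 0.001], [-0.0, -0.001, -1.0]]
ft_force: [-1.6, 3.8, 5.5]
gripper_width: 0.0002
```

```bash
python3 look.py l2
```

```text
{'time': np.float64(4.7833), 'qpos': array([-1.738030e+01,  1.484790e+01,  1.076368e+02,  2.450000e-02,
        5.754570e+01, -4.394260e+01]), 'position': array([ 0.5126, -0.0369,  0.077 ]), 'ft_force': array([-1.5625,  3.8217,  5.513 ])}
```

View pics/l2_s.png

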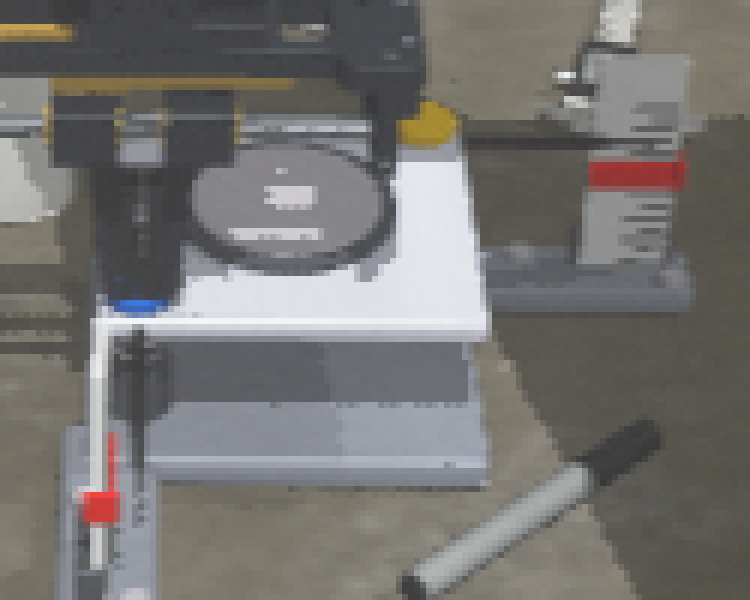

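```bash
cat > tilt.py <<'E'
import sys
from h import *
np.set_printoptions(suppress=True,linewidth=150)
B=np.array([.5128,-.0370]);Y=np.array([.4635,-.1842])
ey=(B-Y)/np.linalg.norm(B-Y);ex=np.array([ey[1],-ey[0]]);O=(B+Y)/2+.023*ex
def grad(tag):
    f=np.load(tag+".npz");p=f["p"].astype(int);d=f["d"];P=[]
    for v in range(155,200):
        for u in range(340,410):
            if p[v,u].min()>150 and np.ptp(p[v,u])<25 and d[v,u]>0:
                X=dep("scene",u,v,d[v,u]);q=X[:2]-O;m=np.array([q@ex,q@ey])
                if abs(m[0]+0.0)<.075 and abs(m[1])<.075 and X[2]>.05 : P.append(np.r_[m,X[2]])
    P=np.array(P)
    w=np.ones(len(P),bool)
    for _ in range(6):
        A=np.c_[P[w,:2],np.ones(w.sum())];c=np.linalg.lstsq(A,P[w,2],rcond=None)[0]
        r=P[:,2]-np.c_[P[:,:2],np.ones(len(P))]@c;w=abs(r)<2.5*max(1.4826*np.median(abs(r[w])),5e-4)
    db=np.array([-1,1])/2**.5;dy=np.array([-1,-1])/2**.5
    return len(P),w.sum(),np.std(r[w]),c[:2]@db,c[:2]@dy,c
for t in sys.argv[1:]:
    n,k,s,gb,gy,c=grad(t);print(t,n,k,"sd mm %.2f"%(s*1e3),"blue slope %.4f yellow slope %.4f"%(-gb,-gy))
E
python3 tilt.py scene0 l1 l2
python3 - <<'E'
from h import *
for t in("scene0","l1","l2"):
    p=np.load(t+".npz")["p"];print(t)
    for v in range(205,228): print(v,[int(p[v,u].sum()//3) for u in range(343,353)])
E
```

```text
scene0 1369 1369 sd mm 3.15 blue slope 0.0062 yellow slope -0.0080
l1 630 460 sd mm 1.02 blue slope 0.0027 yellow slope 0.0010
l2 527 435 sd mm 1.14 blue slope 0.0781 yellow slope -0.0014
scene0
205 [105, 85, 88, 78, 71, 71, 82, 87, 84, 80]
206 [106, 84, 86, 80, 81, 75, 80, 86, 83, 79]
207 [97, 86, 88, 88, 77, 70, 81, 86, 82, 77]
208 [98, 85, 86, 87, 78, 71, 81, 84, 83, 89]
209 [115, 96, 86, 87, 76, 71, 81, 86, 101, 131]
210 [135, 142, 130, 102, 76, 76, 99, 130, 140, 141]
211 [138, 141, 141, 141, 104, 79, 125, 141, 141, 141]
212 [124, 141, 141, 140, 107, 90, 126, 141, 141, 142]
213 [122, 142, 143, 142, 115, 95, 124, 140, 140, 141]
214 [120, 141, 141, 144, 115, 95, 126, 141, 141, 139]
215 [114, 142, 149, 149, 119, 97, 96, 131, 144, 143]
216 [127, 165, 164, 159, 128, 106, 159, 179, 178, 177]
217 [114, 139, 144, 144, 116, 98, 129, 141, 146, 151]
218 [114, 139, 145, 145, 117, 95, 128, 133, 132, 134]
219 [121, 152, 148, 143, 116, 95, 132, 134, 126, 125]
220 [120, 149, 155, 156, 128, 108, 141, 148, 115, 94]
221 [126, 154, 156, 156, 129, 142, 157, 149, 125, 110]
222 [122, 131, 147, 159, 130
[... 2016 characters left out ...]
16, 145, 153, 134, 93, 78, 130, 149, 147, 147]
216 [130, 169, 168, 141, 94, 84, 160, 184, 182, 181]
217 [116, 142, 147, 128, 94, 82, 128, 143, 150, 155]
218 [116, 142, 148, 149, 119, 97, 132, 135, 134, 138]
219 [124, 155, 162, 161, 131, 111, 145, 142, 128, 127]
220 [120, 153, 159, 160, 130, 110, 144, 153, 119, 95]
221 [128, 158, 160, 160, 132, 110, 145, 152, 126, 111]
222 [125, 133, 153, 162, 133, 145, 160, 152, 126, 112]
223 [108, 119, 148, 160, 159, 130, 143, 151, 126, 110]
224 [107, 119, 147, 159, 132, 110, 142, 151, 130, 119]
225 [107, 118, 148, 160, 131, 144, 159, 149, 129, 117]
226 [107, 117, 147, 158, 130, 110, 143, 152, 128, 115]
227 [112, 142, 159, 159, 132, 144, 159, 151, 129, 117]
```

Request:
{"op": "step_arm", "data": {"steps": [{"tx": 0,"ty": 0,"tz": -0.0015,"wx": 0,"wy": 0,"wz": 0},{"tx": 0,"ty": 0,"tz": -0.0015,"wx": 0,"wy": 0,"wz": 0},{"tx": 0,"ty": 0,"tz": 0,"wx": 0,"wy": 0,"wz": 0},{"tx": 0,"ty": 0,"tz": 0,"wx": 0,"wy": 0,"wz": 0}]}}

```text
time: 5.22
position: [0.5126, -0.0369, 0.0741]
tool_rot: [[0.895, 0.447, -0.0], [0.447, -0.895, 0.001], [-0.0, -0.001, -1.0]]
ft_force: [-1.2, 3.4, 6.1]
gripper_width: 0.0006
```

```bash
python3 look.py l3; python3 tilt.py l1 l2 l3
python3 - <<'E'
from h import *
for t in("l3",):
    p=np.load(t+".npz")["p"];print(t)
    for v in range(212,228): print(v,[int(p[v,u].sum()//3) for u in range(343,353)])
E
```

```text
{'time': np.float64(5.2167), 'qpos': array([-1.737980e+01,  1.513870e+01,  1.076947e+02,  2.680000e-02,
        5.719160e+01, -4.394360e+01]), 'position': array([ 0.5126, -0.0369,  0.0741]), 'ft_force': array([-1.233 ,  3.4456,  6.0967])}
l1 630 460 sd mm 1.02 blue slope 0.0027 yellow slope 0.0010
l2 527 435 sd mm 1.14 blue slope 0.0781 yellow slope -0.0014
l3 577 452 sd mm 1.18 blue slope 0.1044 yellow slope 0.0033
l3
212 [124, 144, 145, 116, 78, 74, 124, 143, 142, 145]
213 [122, 143, 144, 117, 81, 75, 124, 142, 142, 142]
214 [124, 143, 145, 106, 70, 78, 126, 144, 144, 142]
215 [117, 146, 151, 133, 93, 80, 130, 149, 147, 146]
216 [128, 169, 167, 140, 95, 83, 159, 183, 182, 182]
217 [115, 142, 147, 130, 92, 78, 128, 142, 149, 154]
218 [115, 142, 147, 131, 90, 79, 128, 136, 133, 137]
219 [125, 155, 161, 123, 81, 113, 151, 141, 128, 127]
220 [121, 153, 159, 159, 130, 111, 144, 153, 117, 94]
221 [128, 158, 159, 160, 131, 110, 143, 151, 126, 112]
222 [124, 132, 151, 162, 133, 110, 144, 152, 126, 112]
223 [108, 119, 148, 161, 131, 111, 142, 151, 125, 111]
224 [108, 119, 146, 159, 131, 143, 157, 149, 130, 118]
225 [105, 118, 148, 160, 131, 145, 159, 149, 129, 117]
226 [106, 118, 146, 158, 131, 110, 143, 151, 129, 116]
227 [112, 142, 158, 159, 132, 144, 159, 151, 129, 116]
```

View pics/l3_s.png

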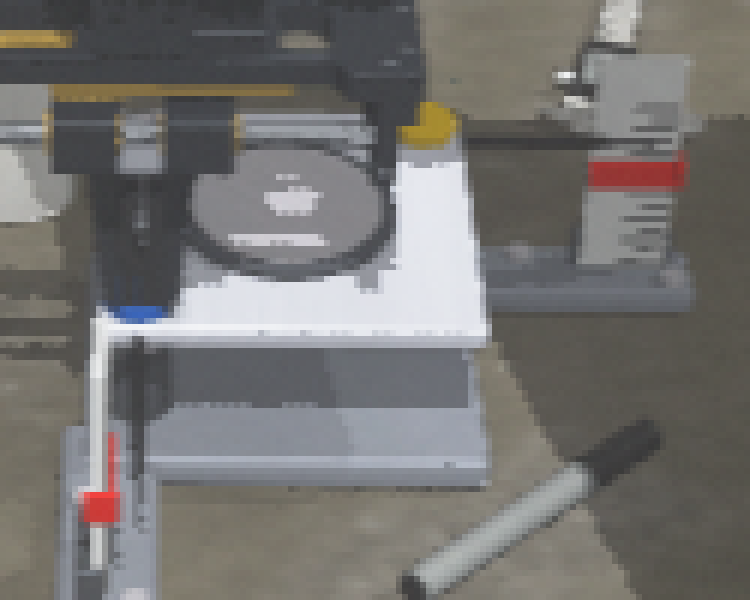

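The pointer has dropped about 20 mm (tip moved from row 211.5 to 219.5, plate slope 0.102), so it stands on the blue mark, which spans 14.8–26.8 mm. I'll hold and then release.

Request:
{"op": "step_arm", "data": {"steps": [{"tx": 0,"ty": 0,"tz": 0,"wx": 0,"wy": 0,"wz": 0},{"tx": 0,"ty": 0,"tz": 0,"wx": 0,"wy": 0,"wz": 0},{"tx": 0,"ty": 0,"tz": 0,"wx": 0,"wy": 0,"wz": 0},{"tx": 0,"ty": 0,"tz": 0,"wx": 0,"wy": 0,"wz": 0},{"tx": 0,"ty": 0,"tz": 0,"wx": 0,"wy": 0,"wz": 0},{"tx": 0,"ty": 0,"tz": 0,"wx": 0,"wy": 0,"wz": 0},{"tx": 0,"ty": 0,"tz": 0,"wx": 0,"wy": 0,"wz": 0},{"tx": 0,"ty": 0,"tz": 0,"wx": 0,"wy": 0,"wz": 0},{"tx": 0,"ty": 0,"tz": 0,"wx": 0,"wy": 0,"wz": 0},{"tx": 0,"ty": 0,"tz": 0,"wx": 0,"wy": 0,"wz": 0},{"tx": 0,"ty": 0,"tz": 0,"wx": 0,"wy": 0,"wz": 0},{"tx": 0,"ty": 0,"tz": 0,"wx": 0,"wy": 0,"wz": 0}]}}

```text
time: 6.32
position: [0.5127, -0.0369, 0.0742]
tool_rot: [[0.895, 0.447, -0.0], [0.447, -0.895, 0.0], [0.0, -0.001, -1.0]]
ft_force: [-1.4, 3.4, 6.1]
gripper_width: 0.0005
```

Request:
{"op": "step_arm", "data": {"steps": [{"tx": 0,"ty": 0,"tz": 0.002,"wx": 0,"wy": 0,"wz": 0},{"tx": 0,"ty": 0,"tz": 0.003,"wx": 0,"wy": 0,"wz": 0},{"tx": 0,"ty": 0,"tz": 0.004,"wx": 0,"wy": 0,"wz": 0},{"tx": 0,"ty": 0,"tz": 0.005,"wx": 0,"wy": 0,"wz": 0},{"tx": 0,"ty": 0,"tz": 0.01,"wx": 0,"wy": 0,"wz": 0},{"tx": 0,"ty": 0,"tz": 0.02,"wx": 0,"wy": 0,"wz": 0},{"tx": 0,"ty": 0,"tz": 0.02,"wx": 0,"wy": 0,"wz": 0},{"tx": 0,"ty": 0,"tz": 0.01,"wx": 0,"wy": 0,"wz": 0},{"tx": 0,"ty": 0,"tz": 0,"wx": 0,"wy": 0,"wz": 0},{"tx": 0,"ty": 0,"tz": 0,"wx": 0,"wy": 0,"wz": 0}]}}

```text
time: 7.15
position: [0.513, -0.0374, 0.1486]
tool_rot: [[0.895, 0.447, 0.001], [0.447, -0.895, -0.001], [0.001, 0.001, -1.0]]
ft_force: [-1.0, -0.3, -0.2]
gripper_width: 0.0
```

```bash
python3 look.py l4; python3 tilt.py l4
```

```text
{'time': np.float64(7.15), 'qpos': array([-1.740680e+01,  8.479500e+00,  1.054427e+02, -1.170000e-02,
        6.600200e+01, -4.394080e+01]), 'position': array([ 0.513 , -0.0374,  0.1486]), 'ft_force': array([-0.9524, -0.2678, -0.1647])}
l4 844 844 sd mm 3.17 blue slope 0.0353 yellow slope 0.0185
```

View pics/l4_s.png

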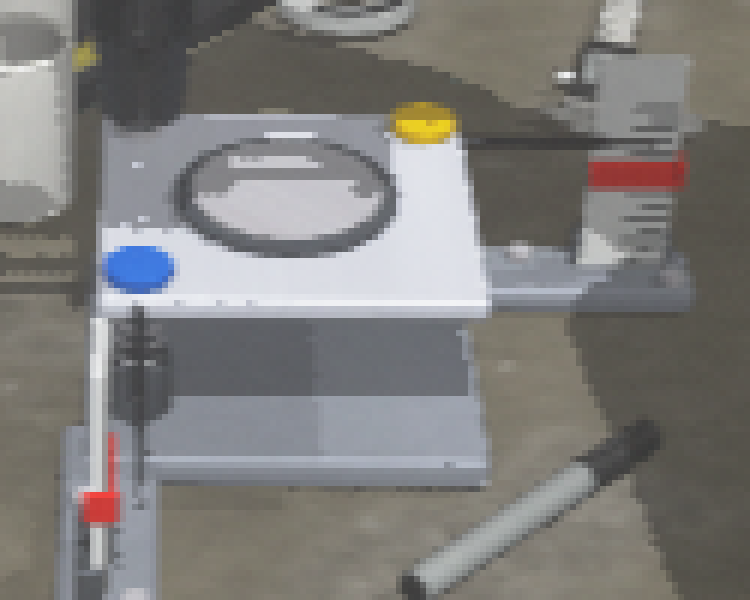

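The blue corner is back at rest, and the picture matches the one before the press. Now to the yellow button.

Request:
{"op": "step_arm", "data": {"steps": [{"tx": -0.0033,"ty": -0.0098,"tz": 0,"wx": 0,"wy": 0,"wz": -6},{"tx": -0.0033,"ty": -0.0098,"tz": 0,"wx": 0,"wy": 0,"wz": -6},{"tx": -0.0033,"ty": -0.0098,"tz": 0,"wx": 0,"wy": 0,"wz": -6},{"tx": -0.0033,"ty": -0.0098,"tz": 0,"wx": 0,"wy": 0,"wz": -6},{"tx": -0.0033,"ty": -0.0098,"tz": 0,"wx": 0,"wy": 0,"wz": -6},{"tx": -0.0033,"ty": -0.0098,"tz": 0,"wx": 0,"wy": 0,"wz": -6},{"tx": -0.0033,"ty": -0.0098,"tz": 0,"wx": 0,"wy": 0,"wz": -6},{"tx": -0.0033,"ty": -0.0098,"tz": 0,"wx": 0,"wy": 0,"wz": -6},{"tx": -0.0033,"ty": -0.0098,"tz": 0,"wx": 0,"wy": 0,"wz": -6},{"tx": -0.0033,"ty": -0.0098,"tz": 0,"wx": 0,"wy": 0,"wz": -6},{"tx": -0.0033,"ty": -0.0098,"tz": 0,"wx": 0,"wy": 0,"wz": -6},{"tx": -0.0033,"ty": -0.0098,"tz": 0,"wx": 0,"wy": 0,"wz": -6},{"tx": -0.0033,"ty": -0.0098,"tz": 0,"wx": 0,"wy": 0,"wz": -6},{"tx": -0.0033,"ty": -0.0098,"tz": 0,"wx": 0,"wy": 0,"wz": -6},{"tx": -0.0033,"ty": -0.0098,"tz": 0,"wx": 0,"wy": 0,"wz": -6},{"tx": 0,"ty": 0,"tz": -0.02,"wx": 0,"wy": 0,"wz": 0},{"tx": 0,"ty": 0,"tz": -0.015,"wx": 0,"wy": 0,"wz": 0},{"tx": 0,"ty": 0,"tz": -0.008,"wx": 0,"wy": 0,"wz": 0},{"tx": 0,"ty": 0,"tz": 0,"wx": 0,"wy": 0,"wz": 0},{"tx": 0,"ty": 0,"tz": 0,"wx": 0,"wy": 0,"wz": 0}]}}

```text
time: 8.92
position: [0.4627, -0.1837, 0.1044]
tool_rot: [[0.447, -0.894, -0.002], [-0.894, -0.447, 0.001], [-0.002, 0.001, -1.0]]
ft_force: [-0.5, -1.3, 0.8]
gripper_width: 0.0004
```

Request:
{"op": "step_arm", "data": {"steps": [{"tx": 0,"ty": 0,"tz": 0,"wx": 0,"wy": 0,"wz": 0},{"tx": 0,"ty": 0,"tz": 0,"wx": 0,"wy": 0,"wz": 0}]}}

```text
time: 9.08
position: [0.4638, -0.1844, 0.106]
tool_rot: [[0.447, -0.894, 0.001], [-0.894, -0.447, -0.001], [0.001, -0.001, -1.0]]
ft_force: [0.0, -0.1, 0.0]
gripper_width: 0.0006
```

```bash
python3 look.py l5; python3 tilt.py l5
```

```text
{'time': np.float64(9.0833), 'qpos': array([-3.533570e+01,  1.029990e+01,  1.091025e+02, -3.000000e-04,
        6.051950e+01,  2.810050e+01]), 'position': array([ 0.4638, -0.1844,  0.106 ]), 'ft_force': array([ 0.0311, -0.1471,  0.0429])}
l5 1315 1315 sd mm 3.16 blue slope 0.0108 yellow slope -0.0127
```

View pics/l5_s.png

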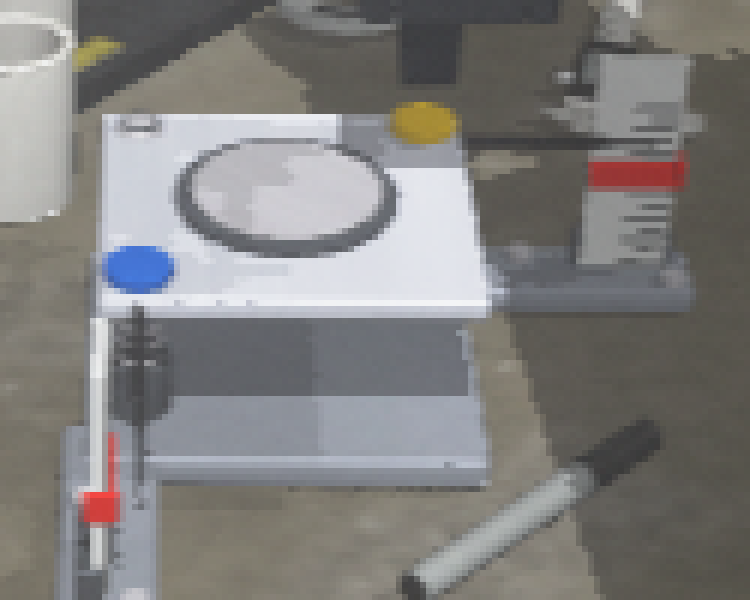

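Request:
{"op": "step_arm", "data": {"steps": [{"tx": 0.0005,"ty": 0,"tz": -0.008,"wx": 0,"wy": 0,"wz": 0},{"tx": 0,"ty": 0,"tz": -0.006,"wx": 0,"wy": 0,"wz": 0},{"tx": 0,"ty": 0,"tz": -0.004,"wx": 0,"wy": 0,"wz": 0},{"tx": 0,"ty": 0,"tz": 0,"wx": 0,"wy": 0,"wz": 0},{"tx": 0,"ty": 0,"tz": 0,"wx": 0,"wy": 0,"wz": 0},{"tx": 0,"ty": 0,"tz": 0,"wx": 0,"wy": 0,"wz": 0},{"tx": 0,"ty": 0,"tz": 0,"wx": 0,"wy": 0,"wz": 0}]}}

```text
time: 9.77
position: [0.4638, -0.1842, 0.0873]
tool_rot: [[0.447, -0.895, -0.0], [-0.895, -0.447, -0.0], [0.0, 0.0, -1.0]]
ft_force: [-0.4, -0.3, -0.6]
gripper_width: 0.0007
```

Request:
{"op": "step_arm", "data": {"steps": [{"tx": 0,"ty": 0,"tz": -0.001,"wx": 0,"wy": 0,"wz": 0},{"tx": 0,"ty": 0,"tz": 0,"wx": 0,"wy": 0,"wz": 0},{"tx": 0,"ty": 0,"tz": 0,"wx": 0,"wy": 0,"wz": 0}]}}

```text
time: 10.02
position: [0.4637, -0.1842, 0.0862]
tool_rot: [[0.447, -0.895, 0.0], [-0.895, -0.447, -0.0], [0.0, -0.0, -1.0]]
ft_force: [-0.1, -0.2, -0.0]
gripper_width: 0.0002
```

Request:
{"op": "step_arm", "data": {"steps": [{"tx": 0,"ty": 0,"tz": -0.001,"wx": 0,"wy": 0,"wz": 0},{"tx": 0,"ty": 0,"tz": 0,"wx": 0,"wy": 0,"wz": 0},{"tx": 0,"ty": 0,"tz": 0,"wx": 0,"wy": 0,"wz": 0}]}}

```text
time: 10.27
position: [0.4638, -0.1844, 0.0855]
tool_rot: [[0.447, -0.895, 0.0], [-0.895, -0.447, -0.0], [0.0, -0.0, -1.0]]
ft_force: [-0.7, -0.6, 2.6]
gripper_width: 0.0006
```

Request:
{"op": "step_arm", "data": {"steps": [{"tx": 0,"ty": 0,"tz": -0.001,"wx": 0,"wy": 0,"wz": 0},{"tx": 0,"ty": 0,"tz": 0,"wx": 0,"wy": 0,"wz": 0},{"tx": 0,"ty": 0,"tz": 0,"wx": 0,"wy": 0,"wz": 0}]}}

```text
time: 10.52
position: [0.4637, -0.1844, 0.0843]
tool_rot: [[0.447, -0.895, -0.0], [-0.895, -0.447, -0.0], [0.0, 0.0, -1.0]]
ft_force: [-1.0, -1.4, 3.8]
gripper_width: 0.0004
```

Request:
{"op": "step_arm", "data": {"steps": [{"tx": 0,"ty": 0,"tz": -0.002,"wx": 0,"wy": 0,"wz": 0},{"tx": 0,"ty": 0,"tz": -0.002,"wx": 0,"wy": 0,"wz": 0},{"tx": 0,"ty": 0,"tz": -0.0015,"wx": 0,"wy": 0,"wz": 0},{"tx": 0,"ty": 0,"tz": 0,"wx": 0,"wy": 0,"wz": 0},{"tx": 0,"ty": 0,"tz": 0,"wx": 0,"wy": 0,"wz": 0}]}}

```text
time: 10.93
position: [0.4635, -0.1843, 0.0786]
tool_rot: [[0.447, -0.895, -0.001], [-0.895, -0.447, -0.0], [-0.0, 0.001, -1.0]]
ft_force: [-3.7, -2.2, 4.3]
gripper_width: 0.0001
```

```bash
python3 look.py l6; sed -i 's/p\[v,u\].min()>150/p[v,u].min()>195/' tilt.py; python3 tilt.py scene0 l4 l5 l6 l3
python3 - <<'E'
from h import *
for t in("l5","l6"):
    p=np.load(t+".npz")["p"];print(t)
    for v in range(159,175): print(v,[int(p[v,u].sum()//3) for u in range(412,444,2)])
E
```

```text
{'time': np.float64(10.9333), 'qpos': array([-3.533400e+01,  1.299080e+01,  1.097755e+02, -2.640000e-02,
        5.725710e+01,  2.813470e+01]), 'position': array([ 0.4635, -0.1843,  0.0786]), 'ft_force': array([-3.7475, -2.1588,  4.2777])}
scene0 877 789 sd mm 1.00 blue slope -0.0005 yellow slope 0.0004
l4 681 681 sd mm 2.73 blue slope 0.0416 yellow slope 0.0276
l5 990 975 sd mm 2.62 blue slope 0.0029 yellow slope -0.0187
l6 849 693 sd mm 0.98 blue slope -0.0001 yellow slope 0.0632
l3 447 392 sd mm 1.15 blue slope 0.0987 yellow slope -0.0005
l5
159 [89, 90, 89, 130, 123, 126, 135, 146, 146, 147, 147, 120, 120, 130, 130, 99]
160 [80, 79, 77, 90, 113, 128, 140, 144, 147, 147, 147, 120, 120, 128, 128, 104]
161 [88, 81, 77, 78, 109, 126, 137, 146, 145, 118, 96, 94, 94, 134, 132, 101]
162 [79, 79, 77, 73, 70, 81, 112, 135, 145, 147, 148, 147, 145, 119, 98, 88]
163 [61, 59, 59, 60, 60, 59, 60, 70, 76, 77, 76, 89, 93, 113, 82, 87]
164 [69, 63, 64, 63, 62, 61, 71, 93, 118, 119, 117, 128, 144, 105, 85, 84]
165 [85, 86, 86, 88, 91, 92, 140, 144, 145, 103, 92, 94, 94, 93, 85, 84]
166 [116, 100,
[... 1151 characters left out ...]
9, 145, 144, 102, 94, 93, 94, 94, 85, 85]
166 [65, 67, 70, 75, 79, 86, 125, 123, 123, 123, 118, 115, 116, 95, 85, 83]
167 [59, 60, 61, 59, 61, 59, 60, 71, 71, 80, 79, 87, 88, 84, 86, 80]
168 [81, 76, 71, 68, 64, 61, 58, 62, 62, 60, 57, 84, 85, 82, 83, 82]
169 [89, 87, 86, 85, 84, 82, 87, 86, 85, 85, 85, 84, 84, 80, 83, 82]
170 [86, 85, 86, 84, 84, 86, 88, 87, 85, 86, 85, 85, 84, 81, 83, 80]
171 [87, 86, 86, 83, 82, 100, 110, 108, 109, 109, 109, 108, 101, 84, 83, 82]
172 [86, 85, 85, 83, 82, 113, 145, 144, 146, 120, 119, 118, 108, 85, 84, 83]
173 [85, 84, 85, 85, 84, 117, 146, 145, 147, 148, 144, 144, 136, 85, 83, 82]
174 [84, 86, 84, 85, 86, 132, 145, 146, 147, 144, 105, 94, 104, 82, 81, 81]
```

View pics/l6_s.png

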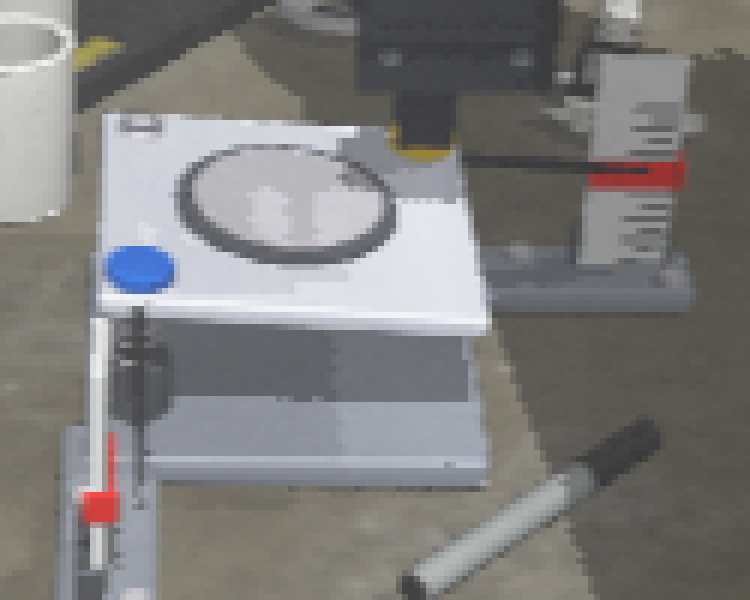

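Request:
{"op": "step_arm", "data": {"steps": [{"tx": 0,"ty": 0,"tz": -0.0015,"wx": 0,"wy": 0,"wz": 0},{"tx": 0,"ty": 0,"tz": -0.0018,"wx": 0,"wy": 0,"wz": 0},{"tx": 0,"ty": 0,"tz": 0,"wx": 0,"wy": 0,"wz": 0},{"tx": 0,"ty": 0,"tz": 0,"wx": 0,"wy": 0,"wz": 0}]}}

```text
time: 11.37
position: [0.4635, -0.1844, 0.0754]
tool_rot: [[0.447, -0.895, -0.0], [-0.895, -0.447, -0.0], [-0.0, 0.001, -1.0]]
ft_force: [-4.1, -2.5, 5.4]
gripper_width: 0.0007
```

```bash
python3 look.py l7; python3 tilt.py l6 l7
python3 - <<'E'
from h import *
for t in("l7",):
    p=np.load(t+".npz")["p"];print(t)
    for v in range(163,175): print(v,[int(p[v,u].sum()//3) for u in range(412,444,2)])
E
```

```text
{'time': np.float64(11.3667), 'qpos': array([-3.53314e+01,  1.33125e+01,  1.09843e+02, -3.22000e-02,
        5.68589e+01,  2.81342e+01]), 'position': array([ 0.4635, -0.1844,  0.0754]), 'ft_force': array([-4.1204, -2.464 ,  5.4442])}
l6 849 693 sd mm 0.98 blue slope -0.0001 yellow slope 0.0632
l7 835 698 sd mm 0.98 blue slope 0.0007 yellow slope 0.0925
l7
163 [85, 87, 89, 80, 81, 80, 138, 145, 144, 146, 131, 95, 92, 112, 82, 86]
164 [85, 86, 89, 90, 90, 77, 140, 143, 144, 145, 144, 145, 145, 105, 86, 83]
165 [84, 85, 86, 89, 91, 91, 139, 144, 144, 104, 94, 94, 95, 93, 86, 83]
166 [83, 83, 84, 88, 89, 91, 125, 124, 124, 123, 119, 116, 116, 96, 85, 81]
167 [86, 86, 85, 86, 87, 84, 91, 88, 88, 87, 87, 88, 88, 82, 86, 81]
168 [60, 62, 63, 69, 72, 78, 89, 85, 85, 83, 85, 85, 85, 80, 82, 83]
169 [62, 58, 60, 59, 60, 59, 60, 64, 77, 73, 84, 83, 83, 78, 84, 82]
170 [85, 85, 78, 75, 68, 64, 61, 60, 60, 58, 65, 86, 83, 79, 83, 82]
171 [86, 85, 84, 84, 82, 100, 107, 108, 109, 110, 104, 108, 99, 84, 84, 82]
172 [86, 84, 84, 83, 83, 116, 145, 146, 145, 120, 120, 117, 109, 84, 85, 83]
173 [85, 85, 84, 85, 84, 118, 144, 146, 147, 147, 146, 144, 137, 83, 83, 82]
174 [84, 85, 85, 83, 86, 132, 145, 146, 146, 147, 104, 94, 103, 82, 81, 80]
```

View pics/l7_s.png

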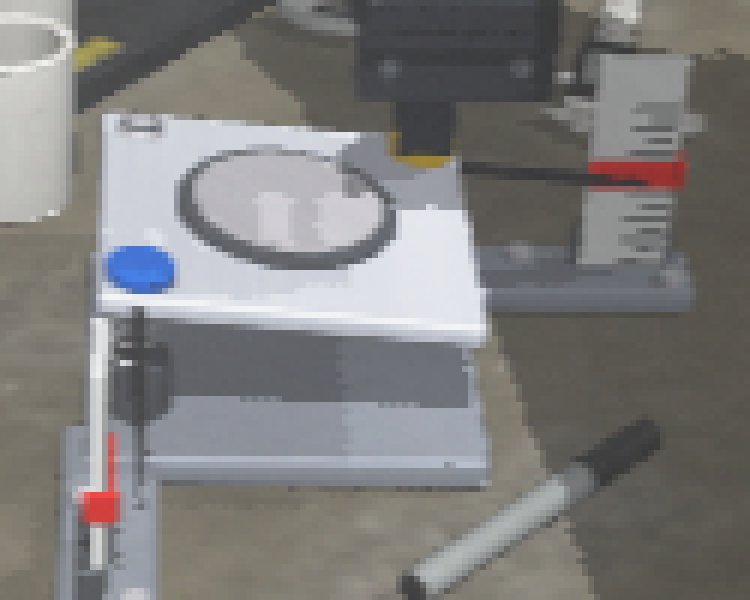

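The yellow pointer has dropped about 18.2 mm, with its tip at (432,170). That fits the mark's middle, since the rod in front of the scale appears lower by parallax. I'll hold and then release.

Request:
{"op": "step_arm", "data": {"steps": [{"tx": 0,"ty": 0,"tz": 0,"wx": 0,"wy": 0,"wz": 0},{"tx": 0,"ty": 0,"tz": 0,"wx": 0,"wy": 0,"wz": 0},{"tx": 0,"ty": 0,"tz": 0,"wx": 0,"wy": 0,"wz": 0},{"tx": 0,"ty": 0,"tz": 0,"wx": 0,"wy": 0,"wz": 0},{"tx": 0,"ty": 0,"tz": 0,"wx": 0,"wy": 0,"wz": 0},{"tx": 0,"ty": 0,"tz": 0,"wx": 0,"wy": 0,"wz": 0},{"tx": 0,"ty": 0,"tz": 0,"wx": 0,"wy": 0,"wz": 0},{"tx": 0,"ty": 0,"tz": 0,"wx": 0,"wy": 0,"wz": 0},{"tx": 0,"ty": 0,"tz": 0,"wx": 0,"wy": 0,"wz": 0},{"tx": 0,"ty": 0,"tz": 0,"wx": 0,"wy": 0,"wz": 0},{"tx": 0,"ty": 0,"tz": 0,"wx": 0,"wy": 0,"wz": 0},{"tx": 0,"ty": 0,"tz": 0,"wx": 0,"wy": 0,"wz": 0}]}}

```text
time: 12.47
position: [0.4635, -0.1844, 0.0755]
tool_rot: [[0.447, -0.895, -0.0], [-0.895, -0.447, -0.0], [0.0, 0.001, -1.0]]
ft_force: [-4.4, -1.3, 5.6]
gripper_width: 0.0002
```

Request:
{"op": "step_arm", "data": {"steps": [{"tx": 0,"ty": 0,"tz": 0.002,"wx": 0,"wy": 0,"wz": 0},{"tx": 0,"ty": 0,"tz": 0.003,"wx": 0,"wy": 0,"wz": 0},{"tx": 0,"ty": 0,"tz": 0.004,"wx": 0,"wy": 0,"wz": 0},{"tx": 0,"ty": 0,"tz": 0.005,"wx": 0,"wy": 0,"wz": 0},{"tx": 0,"ty": 0,"tz": 0.01,"wx": 0,"wy": 0,"wz": 0},{"tx": 0,"ty": 0,"tz": 0.025,"wx": 0,"wy": 0,"wz": 0},{"tx": 0,"ty": 0,"tz": 0.03,"wx": 0,"wy": 0,"wz": 0},{"tx": 0,"ty": 0,"tz": 0.03,"wx": 0,"wy": 0,"wz": 0},{"tx": 0,"ty": 0,"tz": 0.025,"wx": 0,"wy": 0,"wz": 0},{"tx": 0,"ty": 0,"tz": 0.01,"wx": 0,"wy": 0,"wz": 0},{"tx": 0,"ty": 0,"tz": 0,"wx": 0,"wy": 0,"wz": 0},{"tx": 0,"ty": 0,"tz": 0,"wx": 0,"wy": 0,"wz": 0},{"tx": 0,"ty": 0,"tz": 0,"wx": 0,"wy": 0,"wz": 0}]}}

```text
time: 13.55
position: [0.4628, -0.1834, 0.2176]
tool_rot: [[0.447, -0.895, -0.002], [-0.895, -0.447, 0.002], [-0.003, 0.001, -1.0]]
ft_force: [-0.1, -0.0, -0.9]
gripper_width: 0.0004
```

```bash
python3 look.py l8; python3 tilt.py scene0 l8
python3 - <<'E'
from h import *
a=np.load("scene0.npz")["p"].astype(int);b=np.load("l8.npz")["p"].astype(int)
d=abs(a-b).max(2)[205:232,335:365];print("blue scale diff max",d.max());d=abs(a-b).max(2)[208:245,390:440];print("marker area diff",np.percentile(d,[50,95,100]))
for v in range(161,167): print(v,[int(b[v,u].sum()//3) for u in range(412,444,2)])
E
```

```text
{'time': np.float64(13.55), 'qpos': array([-3.531280e+01,  1.684300e+00,  1.041187e+02,  9.400000e-03,
        7.436810e+01,  2.813370e+01]), 'position': array([ 0.4628, -0.1834,  0.2176]), 'ft_force': array([-0.1016, -0.0168, -0.8602])}
scene0 877 789 sd mm 1.00 blue slope -0.0005 yellow slope 0.0004
l8 1236 1236 sd mm 2.94 blue slope -0.0002 yellow slope -0.0076
blue scale diff max 9
marker area diff [ 4.   38.55 60.  ]
161 [123, 115, 79, 79, 108, 125, 174, 196, 197, 156, 95, 95, 94, 134, 132, 101]
162 [104, 107, 104, 75, 72, 82, 143, 183, 197, 167, 146, 145, 142, 118, 97, 88]
163 [87, 87, 85, 85, 82, 81, 69, 81, 87, 76, 76, 89, 95, 110, 83, 87]
164 [86, 71, 73, 72, 73, 63, 85, 115, 132, 117, 117, 129, 143, 105, 85, 84]
165 [115, 118, 120, 125, 128, 109, 184, 143, 144, 102, 92, 93, 94, 94, 84, 85]
166 [117, 117, 119, 124, 126, 123, 128, 122, 122, 122, 118, 115, 116, 95, 86, 83]
```

View pics/l8_s.png

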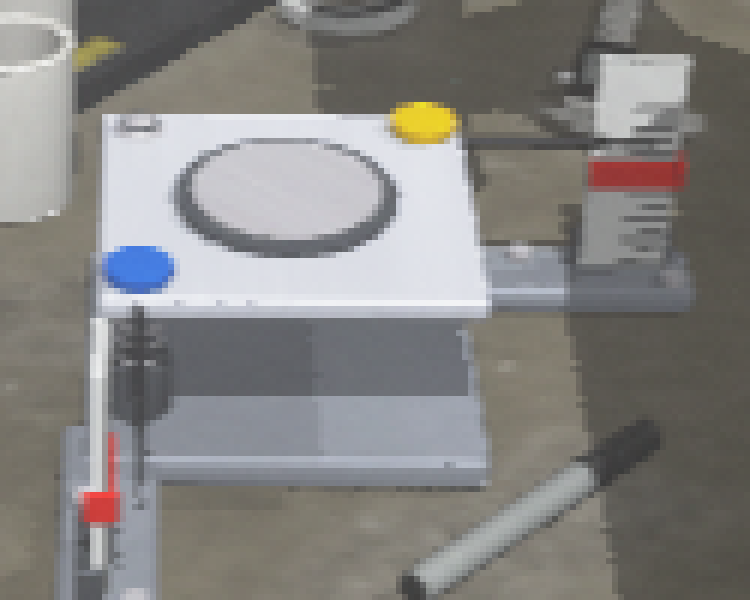

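View pics/l8_t.png

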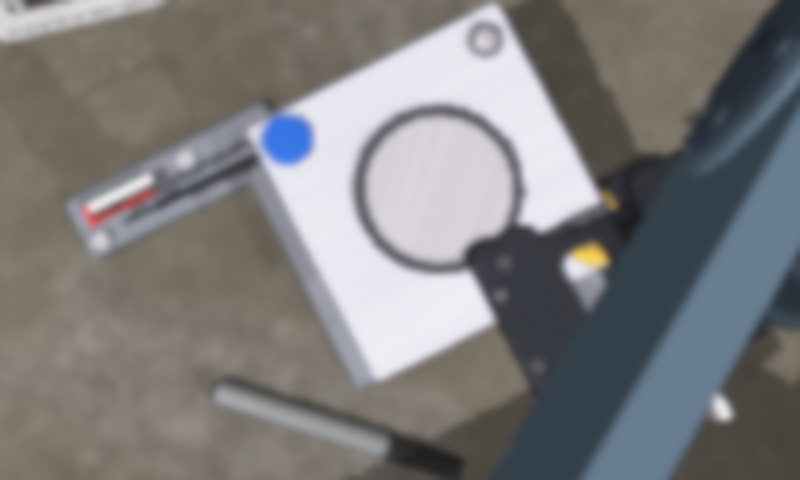

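Both pointers are back at rest (blue tip at row 211.5, yellow at row 163). The marker hasn't moved and the hand is 13 cm above the buttons. Handing the job in.

```bash
python3 -c "
from plant import env
print(env.state()['qd'].round(2)); print(env.close_job())"
```

```text
[-0.02 -0.05 -0.28 -0.08  0.16 -0.06]
the job is handed in; nothing more can be done
None
```

I pressed the blue button and then the yellow one with the shut fingertips. By my measurements each pointer stood near the middle of its red mark for over a second before I let the button spring back. The job was handed in after about 14 s of the 54 s allowed.

| Button | Pressed down | Pointer drop measured | Drop to mark middle | Held for | Upward force while held |
|---|---|---|---|---|---|
| Blue | about 11.7 mm | about 20 mm | about 21 mm | over 1 s | about 6 N |
| Yellow | about 10.3 mm | about 18 mm | 18–19.5 mm | over 1 s | about 5.5 N |

- **Agreement of the checks:** For each press, three estimates of the pointer drop agreed to about 1 mm: press depth, plate slope from the depth picture, and the pointer tip's pixel position. The marks' heights are good to about 1 mm, and each mark reaches 6 mm either side of its middle.
- **One corner at a time:** The other corner's slope stayed within about 0.003 rad of rest during each press.
- **End state:** The last pictures show both pointers back at their rest rows and the marker where it was. The frame was only partly in view in those last pictures. The hand is about 13 cm above the buttons and touching nothing.
- **Check that failed:** The slope fit was too noisy to use on three no-contact pictures: after the blue release, before the yellow press and at the end. For those I compared the pictures with the earlier rest pictures.

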